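Feed the briar block through the chute flap

TASK

With the fingertips, push the dark red-brown briar block along its lane of the feed chute and through the yellow swinging flap at the lane's end until it drops down the slide into the catch tray, then draw back so that the flap swings fully shut behind it. Only push it: do not pick it up. Leave the pale olive-wood block where it lies with its flap shut, and do not disturb the other things on the bench.

Things in the scene. Friction and masses are not known exactly. Their poses are not given: they have to be found in the camera images.
- chute: two-lane feed chute, fixed. Origin on the bench top (z 0), midway between the lanes, below the flaps' hinge line. +x feed direction (away from the robot, but for its yaw), +y towards the left lane. Level polished deck 100 mm above the bench, from x = -175 mm (open front end) to a lip at x = +36 mm. Lanes centred at y = +56 and -56 mm, 104 mm wide between 8 mm rails 18 mm higher than the deck
- chute_lip (a point): middle of the deck's far edge, the lip (chute x = 36, y = 0, z = 100 mm), axes as the chute. Beyond it a slide of the same sheet drops at 40 deg into the catch tray: floor 20 mm above the bench, chute x = 131 to 270 mm; side walls and a middle wall run on in line with the rails, as high as the rails to x = 160 mm, then 75 mm high; open on top
- flap_left_way (a point): middle of the left gateway, on the deck straight below the hinge line (chute x = 0, y = +56, z = 100 mm), axes as the chute. Grey cheeks 8 mm thick, in line with the rails, stand on both sides from x = -18 to +30 mm, 56 mm higher than the deck; nothing but the flap crosses the lane between them, so fingers pointing down can pass
- flap_right_way (a point): the same for the right gateway (chute y = -56 mm)
- flap_left (a joint): left flap's angle: 0 = shut (hanging on its stop), grows as its lower edge is pushed to chute +x and up, to 1.9 rad. Yellow plate 98 wide, 38 high, 5 mm thick, 20 g, on two side straps (92 mm apart inside) from pins 50 mm above the deck at chute x = 0. Shut, it stands at x = 8 to 13 mm, 2 to 40 mm above the deck. Left free, it falls shut in about a second
- flap_right (a joint): the same for the right lane's flap
- briar_center (a point): centre of the dark red-brown briar block lying loose on the deck in either lane: 80 mm long (x, roughly along the lane), 44 wide (y), 30 high, about 0.1 kg; point half-way up, 15 mm above the deck. Slippery deck (friction about 0.2). Pushed from behind, its nose opens the flap; once its centre is past the lip (rear end about at the hinge line) it tips and slides down by itself
- olive_center (a point): centre of the pale olive-wood block of the same size in the other lane; to be left alone
- pipe: finished briar pipe lying on the bench, about 50 by 140 mm, 42 mm high; origin on the bench under its bowl; bystander
- wax: amber jar of wax, 68 mm across, 60 mm high; origin at the centre of its underside; bystander
- mug: blue mug, 80 mm across, 90 mm high; origin at the centre of its underside; bystander
- brush: brush lying on the bench; bystander
- pegs: fixed wooden rack, 100 by 240 mm, with three dowels up to 111 mm high (125 mm with the pipe bowl on the middle one); origin at the centre of its underside; bystander
Things that resemble listed ones, but are neither listed nor needed, are in the scene too. What is shaped like the part that bears briar_center but purple is not meant.

How it is judged:
By the outcome, as a careful person would: the job done as asked, in the order asked, and still so for the second after the job is handed in, with the robot touching nothing.
It also fails if it takes over 38 s, if anything falls off the work surface, if the arm or the gripper's body presses on something with over 40 N, if the wrist force passes 120 N, or if a joint passes its speed limit or range.

ROBOT

A 7-joint arm with a two-finger parallel gripper is mounted at the origin on the work surface. World frame = base frame: x ahead of the robot, y to its left, z up, the work surface at z = 0. Lengths are in mm, angles in rad, forces in N, time in s.
With the tool pointing down it reaches from about 400 to 875 mm from the base axis. Payload 4.4 kg.
Tool frame: the origin (TCP) lies midway between the tips of the shut fingers; the grasp point (between the pads) lies 19 mm behind it; z points along the fingers, y is the direction in which the jaws open and shut (so a half turn about z gives the same grasp; the last joint's range is limited). The gripper opens to 85 mm and grips with 20 to 120 N. Pads are 22 mm wide; open, the fingers measure 114 mm over their backs; the gripper's body (76 mm by 85 mm) begins 54 mm behind the grasp point. The pads swing forward as they close: fully open they stand 13 mm farther back than shut.
Start: joints at [-1.398, 0.628, 0.038, 1.517, -0.027, 0.996, -0.02], TCP at [153.723, 631.575, 231.313] pointing down, gripper open.
Joint ranges: [-3.06, 3.06], [-0.37, 2.12], [-1.25, 1.32], [0.18, 2.47], [-1.1, 4.24], [0.23, 1.98], [-2.94, 2.94]. Speed limits (rad/s): [2.57, 2.57, 3.14, 3.14, 3.14, 3.14, 3.14].

INTERFACE

Orientations are given as [roll, pitch, yaw] about the fixed x, y, z axes, in that order (R = Rz(yaw) Ry(pitch) Rx(roll)).
In Python, from cell import * gives the robot as it stands. The module is installed in compiled form; this text tells all that it offers.
- The arm moves only by the tool move_arm, never from a script. Its argument "series" is a list of rows, each a list of 2 entries, a list of its own where there are three numbers: the shift along the tool's x, y, z in m, then the turn about the tool's z in rad. In form: [[[x, y, z], yaw], ...]. A call has 1 to 5 rows; each row is the pose to reach, as a shift and turn from the pose measured when the call began, along the tool's axes at that moment; what a row does not reach only later rows make up. A row lasts 1/8 s, in which the tool goes at most 62.5 mm and 10.7 degrees, less where a joint would pass 70% of its speed; a pose out of reach is approached as far as the arm can. A call with a gripper value outside its range is refused whole. "claw" is the opening, from 0 (shut) to 1 (fully open), set as the call begins (left out, the last holds). The fingers move at their own pace and stop on an object; the grip force is fixed at half the most. Time passes only in rows, so rows that repeat a pose let the fingers close. It gives the time, the measured TCP pose, the force and the opening at its end, in the units of the state.
- read_state(): the state, without advancing time (a new reading comes with each control period).
- get_image(name): name is "side" or "top"; returns the picture (420x560x3 uint8, blue, green, red); there is no depth.
- camera_model(name): a dict with "fov_y" (degrees; the focal length in pixels is half the picture's height over the tangent of half this angle, whatever the lens; pixels are square), "cx", "cy" (the principal point, pixels), "pose" (4x4, takes a point from camera to world coordinates). Camera axes: x right, y down, z forward; pixel columns grow to the right and rows downward; lengths in mm; the calibration is good to about 2 mm. A picture is of the moment at which its call begins. camera_model takes no time and is no camera call.
- finish_job(): hands the job in, once; it reports no verdict.
The state is a dict: "clock": time; "qpos": joint angles; "qd": joint speeds; "tau": joint torques, N m; "eef_pos": TCP position; "tool_rot": TCP orientation; "force": force on the tool from outside, world axes, zero at the start; "torque": the same for the moment, N m; "width": finger opening in mm.
Only numpy, scipy, OpenCV 4.12 (cv2) and the standard library are available. Lean on these libraries where they do the work, as an engineer would, in place of code of your own. Each camera call takes 0.05 s, during which the arm holds its last target. There are 200 camera calls.

## Working session

There is one attempt and no reset: what is moved stays moved. The work goes in short steps, Python scripts to look and compute and a tool call to move; the robot and the scene stay as the last step left them, time stands still between calls to the robot, and variables do not carry over. Pictures are saved under pics/ and viewed, about 8 in all and at most 12, crops included, and the job is handed in when it is done.

Besides the shell and the picture viewer there is one more tool, called after "Emit:" by a JSON object that holds its "name" and its "arguments". move_arm: Moves the arm, as the interface text tells. Its arguments: {"type":"object","properties":{"series":{"type":"array"},"claw":{"type":"number"}},"required":["series"]}

```bash
mkdir -p pics; python3 - <<'E'
from cell import *
import cv2
s=read_state(); print({k:s[k] for k in('clock','eef_pos','tool_rot','width','force')})
for n in('side','top'):
    cv2.imwrite(f'pics/{n}0.png',get_image(n)); c=camera_model(n); print(n,c)
E
```

```text
{'clock': 0.0, 'eef_pos': array([153.57357873, 630.96147608, 230.40101464]), 'tool_rot': array([-3.13971987e+00,  2.83892400e-05,  2.90277173e+00]), 'width': 85.40199767453673, 'force': array([0.34415386, 0.16121453, 0.97915563])}
side {'fov_y': 49.75228237099705, 'cx': 280.56028574354445, 'cy': 199.85126058613037, 'pose': array([[ 9.67555440e-01, -1.14108825e-01,  2.25423263e-01,
         2.88167424e+02],
       [-2.52169967e-01, -4.91606931e-01,  8.33506408e-01,
        -9.33511205e+02],
       [ 1.57092019e-02, -8.63308636e-01, -5.04431779e-01,
         6.83400890e+02],
       [ 0.00000000e+00,  0.00000000e+00,  0.00000000e+00,
         1.00000000e+00]])}
top {'fov_y': 56.975612327594106, 'cx': 280.6894867273831, 'cy': 209.67848259543985, 'pose': array([[-1.56727777e-02, -9.90360664e-01,  1.37623102e-01,
         3.99955341e+02],
       [-9.99545170e-01,  1.19717707e-02, -2.76790624e-02,
         4.20934910e+01],
       [ 2.57646624e-02, -1.37994315e-01, -9.90097849e-01,
         1.20636837e+03],
       [ 0.00000000e+00,  0.00000000e+00,  0.00000000e+00,
         1.00000000e+00]])}
```

View pics/side0.png

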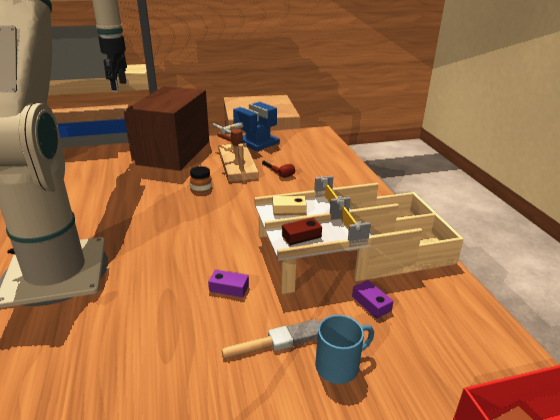

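View pics/top0.png

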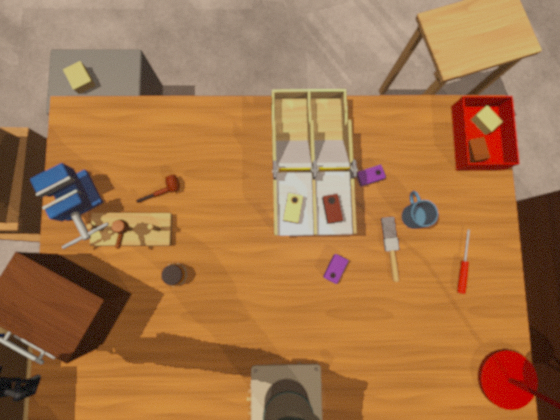

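Side view: briar (302,231) and olive (290,204) lie in the chute, and purple look-alikes are at (229,283) and (373,298). In the top view, briar is at (333,208) in the right lane and olive at (293,208). The red-brown block in the red bin at (480,150) isn't in a lane. So the one meant is the briar at top (333,208). I'll confirm it in an enlarged crop and measure it.

```bash
cat > h.py <<'E'
import numpy as np, cv2
from cell import *
def ray(n,p):
    c=camera_model(n); f=210/np.tan(np.radians(c['fov_y']/2)); M=c['pose']
    d=M[:3,:3]@np.array([(p[0]-c['cx'])/f,(p[1]-c['cy'])/f,1]); return M[:3,3],d/np.linalg.norm(d)
def onz(n,p,z):
    o,d=ray(n,p); return o+d*(z-o[2])/d[2]
def tri(pt,ps):
    o1,d1=ray('top',pt); o2,d2=ray('side',ps)
    t=np.linalg.lstsq(np.c_[d1,-d2],o2-o1,rcond=None)[0]; a=o1+d1*t[0]; b=o2+d2*t[1]
    return (a+b)/2,np.linalg.norm(a-b)
def proj(n,P):
    c=camera_model(n); f=210/np.tan(np.radians(c['fov_y']/2)); q=np.linalg.inv(c['pose'])@np.r_[P,1]
    return np.array([c['cx']+f*q[0]/q[2],c['cy']+f*q[1]/q[2]])
E
python3 - <<'E'
from h import *
t=cv2.imread('pics/top0.png'); s=cv2.imread('pics/side0.png')
a=cv2.resize(t[80:250,262:372],None,fx=3.5,fy=3.5,interpolation=cv2.INTER_CUBIC)
b=cv2.resize(s[165:285,250:400],None,fx=2.6,fy=2.6,interpolation=cv2.INTER_CUBIC)
o=np.zeros((595,800,3),np.uint8); o[:a.shape[0],:a.shape[1]]=a; o[:b.shape[0],400:400+b.shape[1]]=b
cv2.imwrite('pics/crop.png',o)
def blob(im,m,box):
    k=np.zeros_like(m); x0,y0,x1,y1=box; k[y0:y1,x0:x1]=m[y0:y1,x0:x1]
    c=max(cv2.findContours(k,cv2.RETR_EXTERNAL,cv2.CHAIN_APPROX_NONE)[0],key=cv2.contourArea); return c
hsv=cv2.cvtColor(t,cv2.COLOR_BGR2HSV)
c=blob(t,((t[...,2]<150)&(hsv[...,1]>150)).astype(np.uint8),(318,185,350,230))
r=cv2.minAreaRect(c); print('briar',r,onz('top',r[0],130)); P=np.array([onz('top',p,130)[:2] for p in cv2.boxPoints(r)]);print(P)
w=((hsv[...,1]<45)&(t[...,2]>130)).astype(np.uint8)
for nm,bx in(('L',(274,172,316,240)),('R',(314,172,358,240))):
    cc=blob(t,w,bx); rr=cv2.minAreaRect(cc); print(nm,rr,[onz('top',p,100)[:2].round(1) for p in cv2.boxPoints(rr)])
E
```

```text
briar ((332.3653869628906, 208.32693481445312), (25.49509620666504, 13.924245834350586), 78.69007110595703) [ 551.65608361 -133.85005469  130.        ]
[[ 583.79565427 -108.44237449]
 [ 591.21042081 -147.52305787]
 [ 519.73410156 -159.08573667]
 [ 512.51926986 -120.32139793]]
L ((293.4720764160156, 203.19061279296875), (63.68629455566406, 37.04695510864258), 88.02507019042969) [array([665.3,  29.4]), array([668.1, -79.3]), array([481.1, -80.7]), array([478.9,  25.6])]
R ((332.60894775390625, 202.79298400878906), (62.41569900512695, 35.94526672363281), 88.69805145263672) [array([664.2, -88.1]), array([ 665.6, -194.2]), array([ 481.9, -190.9]), array([480.9, -87.2])]
```

View pics/crop.png

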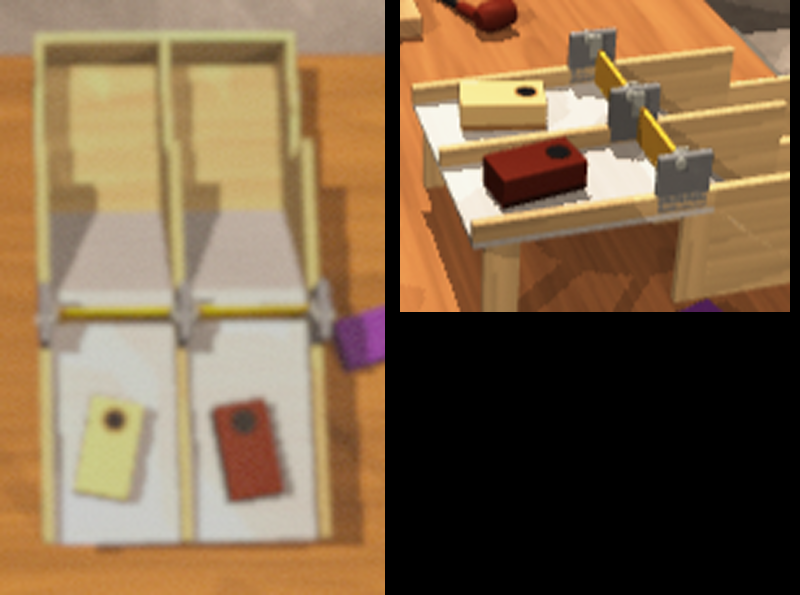

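```bash
python3 - <<'E'
from h import *
f=lambda x,y:((x+.5)/3.5+261.5,(y+.5)/3.5+79.5)
for nm,p,z in [('front mid',(187,542),118),('front L',(48,541),118),('front R',(324,537),118),('back mid',(166,40),75),('back L',(38,38),75),('back R',(293,38),75),('cheekL',(46,315),156),('cheekM',(184,313),156),('cheekR',(320,310),156),('flapL c',(115,313),140),('flapR c',(254,310),140),('outwallR at x160',(307,142),118)]:
    print(nm,onz('top',f(*p),z)[:2].round(1))
g=lambda x,y:((x-400+.5)/2.6+249.5,(y+.5)/2.6+164.5)
# cheek centres near top corners: triangulate
for nm,a,b in [('cheekR top mid',(320,310),(685,152)),('cheekM',(184,313),(634,87)),('cheekL',(46,315),(592,33)),
  ('briar hole',(244,421),(559,152)),('front R rail end top',(324,541),(474,222)),('front mid rail end',(187,545),(440,150))]:
    print(nm,tri(f(*a),g(*b)))
E
```

```text
front mid [479.4 -84.3]
front L [481.7  27.8]
front R [ 481.9 -195.5]
back mid [926.2 -83.1]
back L [928.5  29.9]
back R [ 927.7 -195.9]
cheekL [658.5  27.4]
cheekM [659.1 -82.6]
cheekR [ 660.6 -191.6]
flapL c [663.6 -28.6]
flapR c [ 665.1 -141.4]
outwallR at x160 [ 815.2 -195.1]
cheekR top mid (array([ 662.55171542, -192.55152747,  153.86122115]), np.float64(2.8932599453495818))
cheekM (array([660.48142312, -83.03464249, 154.26885293]), np.float64(1.8298634328254049))
cheekL (array([659.6727618 ,  27.23730898, 153.28565727]), np.float64(0.9375699078634862))
briar hole (array([ 575.98015785, -132.05091085,  128.59851202]), np.float64(0.1403848565123884))
front R rail end top (array([ 481.48870516, -196.25473102,  116.35207181]), np.float64(5.552515073832295))
front mid rail end (array([479.48026697, -84.98452665, 114.85259275]), np.float64(4.7058653872860035))
```

Chute origin comes out at about (655, -83.5) with yaw ≈ 0. The right lane centre is at y ≈ -139.5 and the lip at x ≈ 691. The briar centre is at about (551.5, -134), with its nose turned about +0.17 rad towards +y. Triangulated heights (cheeks 154, briar top 129) agree with the text. I'll rise first and check the joint trend.

Emit:
{"name": "move_arm", "arguments": {"series": [[[0,0,-0.06],-0.12],[[0,0,-0.12],-0.239],[[0,0,-0.16],-0.239],[[0,0,-0.2],-0.239],[[0,0,-0.2],-0.239]], "claw": 0.25}}

```text
clock: 0.72
eef_pos: [154.0, 632.6, 433.9]
tool_rot: [3.137, 0.001, -3.142]
force: [0.1, 0.6, -0.0]
width: 21.0
```

```bash
python3 -c "
from cell import *
s=read_state();print(s['clock'],s['qpos'],s['eef_pos'],s['tool_rot'],s['width'])"
```

```text
0.725 [-1.36560616  0.50206342 -0.01744716  1.18005417  0.00844614  1.45479311
  0.18897685] [153.9792214  632.59599873 433.85126181] [ 3.13692676e+00  8.90414071e-04 -3.14157592e+00] 20.987031726378014
```

Emit:
{"name": "move_arm", "arguments": {"series": [[[-0.04,-0.045,0],0],[[-0.08,-0.09,0],0],[[-0.12,-0.135,0],0],[[-0.16,-0.18,0],0],[[-0.2,-0.225,0],0]]}}

```text
clock: 1.35
eef_pos: [354.7, 405.5, 431.6]
tool_rot: [3.139, -0.0, -3.142]
force: [1.3, 0.5, 0.5]
width: 21.6
```

Emit:
{"name": "move_arm", "arguments": {"series": [[[-0.03,-0.053,0],0],[[-0.06,-0.106,0],0],[[-0.08,-0.16,0],0],[[-0.09,-0.22,0],0],[[-0.1,-0.28,0],0]]}}

```text
clock: 1.98
eef_pos: [454.3, 123.3, 429.5]
tool_rot: [3.14, -0.002, -3.142]
force: [0.9, -0.7, -0.7]
width: 21.1
```

```bash
python3 -c "
from cell import *
s=read_state();print(s['clock'],s['qpos'],s['eef_pos'],s['tool_rot'],s['width'])"
```

```text
1.975 [-0.49160673  0.18734622  0.20952989  1.67071167 -0.04306208  1.28947874
  1.29721588] [454.27044133 123.27560866 429.53112083] [ 3.13955657e+00 -2.35899000e-03 -3.14156071e+00] 21.111351546268367
```

Emit:
{"name": "move_arm", "arguments": {"series": [[[-0.004,-0.055,0],0],[[-0.008,-0.11,0.02],0],[[-0.01,-0.165,0.05],0],[[-0.012,-0.22,0.07],0],[[-0.014,-0.263,0.1],0]]}}

```text
clock: 2.6
eef_pos: [467.3, -141.8, 327.6]
tool_rot: [3.14, -0.003, 3.14]
force: [-0.0, -1.0, 0.8]
width: 21.8
```

Emit:
{"name": "move_arm", "arguments": {"series": [[[0,0,0.05],0],[[0,0,0.1],0],[[0,0,0.14],0],[[0,0,0.17],0],[[0,0,0.17],0]]}}

```text
clock: 3.22
eef_pos: [464.1, -140.9, 155.2]
tool_rot: [3.139, -0.01, 3.14]
force: [-0.3, -0.0, 0.5]
width: 21.4
```

```bash
python3 -c "
from h import *
s=read_state();print(s['clock'],s['qpos'],s['eef_pos'],s['tool_rot'],s['width'])
a=get_image('top')[80:250,240:390];b=get_image('side')[140:290,230:400]
o=np.zeros((560,800,3),np.uint8)
a=cv2.resize(a,None,fx=2.4,fy=2.4,interpolation=2);b=cv2.resize(b,None,fx=2.5,fy=2.5,interpolation=2)
o[:a.shape[0],:a.shape[1]]=a;o[:b.shape[0],370:370+b.shape[1]]=b
cv2.imwrite('pics/c1.png',o)"
```

```text
3.225 [ 0.04077292  0.53156048  0.28409244  2.04281    -0.25080168  0.60985656
  2.06449775] [ 464.14351855 -140.91641587  155.2014289 ] [ 3.13870051 -0.00957013  3.13951767] 21.414340976222082
```

View pics/c1.png

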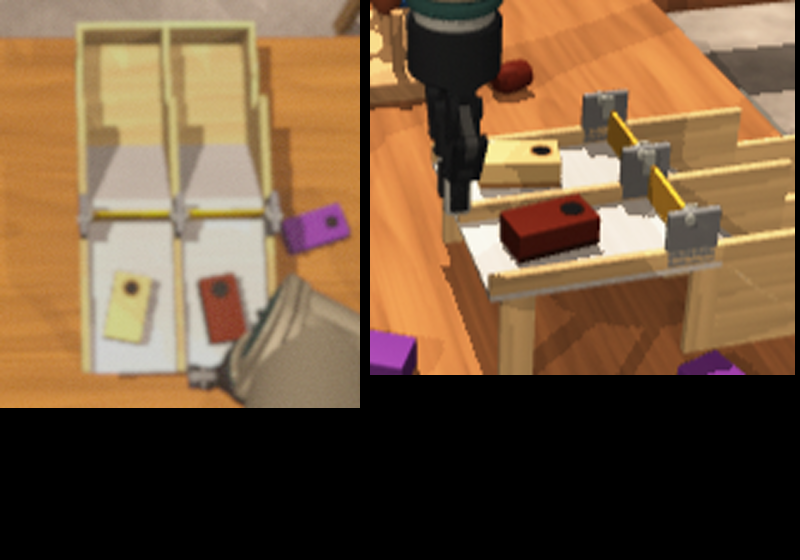

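The fingers stand behind the lane's front edge at crop (205,375). The briar is untouched at (222,308) and both flaps are shut. Next I lower the fingers and move to contact.

Emit:
{"name": "move_arm", "arguments": {"series": [[[0,0.001,0.025],0],[[0,0.001,0.047],0],[[0,0.001,0.047],0],[[-0.01,0.001,0.047],0],[[-0.02,0.001,0.047],0]]}}

```text
clock: 3.95
eef_pos: [488.5, -140.9, 112.0]
tool_rot: [3.141, -0.0, 3.14]
force: [-0.4, -0.3, -0.5]
width: 21.1
```

Emit:
{"name": "move_arm", "arguments": {"series": [[[-0.008,0,0],0],[[-0.016,0,0],0],[[-0.024,0,0],0],[[-0.032,0,0],0],[[-0.04,0,0],0]]}}

```text
clock: 4.58
eef_pos: [528.9, -141.0, 111.9]
tool_rot: [3.141, -0.001, 3.14]
force: [0.1, 0.2, -0.3]
width: 21.3
```

```bash
cat > look.py <<'E'
import sys
from h import *
s=read_state();print(s['clock'],s['eef_pos'],s['tool_rot'],s['width'],s['force'],s['qpos'])
a=get_image('top')[80:250,240:390];b=get_image('side')[140:290,260:470]
o=np.zeros((420,800,3),np.uint8)
a=cv2.resize(a,None,fx=2.2,fy=2.2,interpolation=2);b=cv2.resize(b,None,fx=2.2,fy=2.2,interpolation=2)
o[:a.shape[0],:a.shape[1]]=a;o[:b.shape[0],336:336+b.shape[1]]=b
cv2.imwrite(sys.argv[1],o)
E
python3 look.py pics/c2.png
```

```text
4.575 [ 528.87968361 -141.01138473  111.9388591 ] [ 3.14085731e+00 -6.25252132e-04  3.13978025e+00] 21.296031334182295 [ 0.11966763  0.15023962 -0.34013472] [ 0.04186514  0.66496921  0.25760105  1.91877497 -0.28576949  0.59391553
  2.05424936]
```

View pics/c2.png

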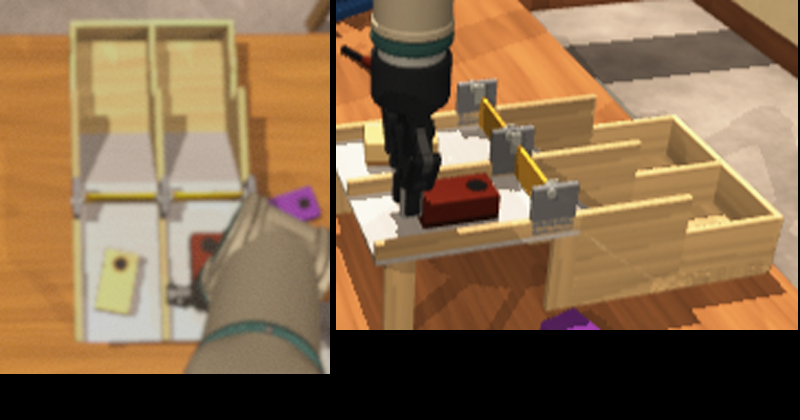

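The block has squared up along the lane, its nose at side-crop (498,195), short of the flap. I keep pushing.

Emit:
{"name": "move_arm", "arguments": {"series": [[[-0.008,0,0],0],[[-0.016,0,0],0],[[-0.024,0,0],0],[[-0.032,0,0],0],[[-0.04,0,0],0]]}}

```text
clock: 5.3
eef_pos: [570.3, -141.1, 112.0]
tool_rot: [3.141, 0.001, 3.14]
force: [-0.3, -0.5, -0.3]
width: 21.3
```

Emit:
{"name": "move_arm", "arguments": {"series": [[[-0.008,0,0],0],[[-0.016,0,0],0],[[-0.024,0,0],0],[[-0.032,0,0],0],[[-0.04,0,0],0]]}}

```text
clock: 5.92
eef_pos: [610.9, -141.1, 112.0]
tool_rot: [3.141, 0.001, 3.14]
force: [-0.4, 0.4, 0.5]
width: 21.5
```

```bash
python3 look.py pics/c3.png
```

```text
5.925 [ 610.881406   -141.09479461  112.0499191 ] [3.14128231e+00 9.95911415e-04 3.14044378e+00] 21.52623651963515 [-0.40179902  0.36118639  0.45915727] [ 0.01878083  0.75436851  0.27316259  1.69547475 -0.28164748  0.72958118
  2.00208298]
```

View pics/c3.png

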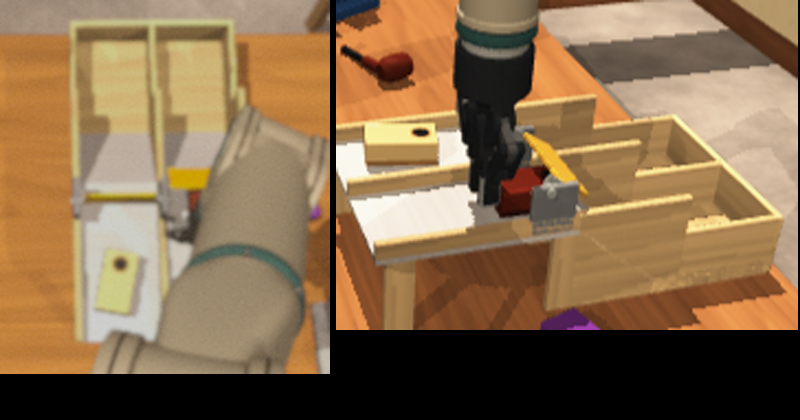

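The nose has opened the right flap and the left one is still shut. I push on slowly over the lip.

Emit:
{"name": "move_arm", "arguments": {"series": [[[-0.007,0,0],0],[[-0.014,0,0],0],[[-0.021,0,0],0],[[-0.028,0,0],0],[[-0.034,0,0],0]]}}

```text
clock: 6.65
eef_pos: [646.1, -141.0, 112.2]
tool_rot: [3.142, 0.002, 3.141]
force: [-0.6, 0.4, 0.8]
width: 21.4
```

Emit:
{"name": "move_arm", "arguments": {"series": [[[-0.005,0,0],0],[[-0.008,0,0],0],[[-0.008,0,0],0],[[-0.008,0,0],0]]}}

```text
clock: 7.15
eef_pos: [654.0, -141.0, 112.1]
tool_rot: [3.142, 0.002, 3.141]
force: [1.2, 0.6, 0.4]
width: 20.9
```

```bash
python3 look.py pics/c4.png
```

```text
7.15 [ 653.96705773 -141.02656447  112.14654605] [3.14150526e+00 2.26651320e-03 3.14088958e+00] 20.88908161748033 [1.19817761 0.57428487 0.42505841] [ 0.01276915  0.80579067  0.27919008  1.56924615 -0.2804741   0.8039764
  1.97567893]
```

View pics/c4.png

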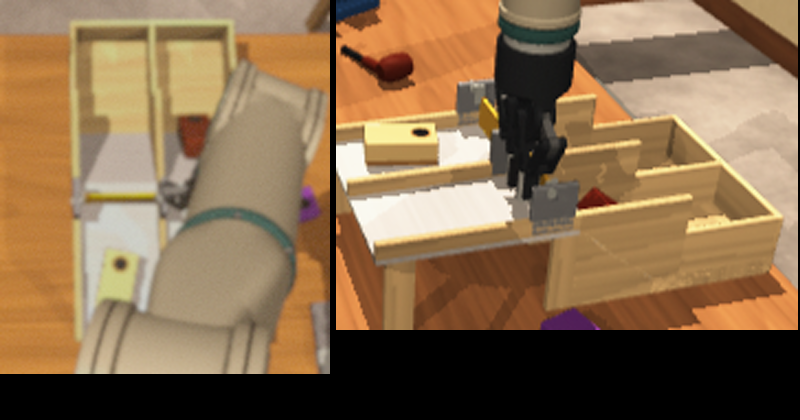

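The block has gone down the slide, now at top-crop (195,135). I draw back slowly, then rise clear.

Emit:
{"name": "move_arm", "arguments": {"series": [[[0.01,0,0],0],[[0.022,0,0],0],[[0.036,0,0],0],[[0.055,0,0],0],[[0.08,0,0],0]]}}

```text
clock: 7.88
eef_pos: [572.7, -141.0, 112.2]
tool_rot: [-3.142, 0.002, 3.141]
force: [-0.1, -0.3, -0.4]
width: 21.0
```

Emit:
{"name": "move_arm", "arguments": {"series": [[[0.03,0,0],0],[[0.06,0,0],0],[[0.08,0,-0.02],0],[[0.09,0,-0.07],0],[[0.09,0,-0.12],0]]}}

```text
clock: 8.5
eef_pos: [480.0, -140.9, 233.1]
tool_rot: [3.141, 0.0, 3.14]
force: [1.1, -0.4, 0.3]
width: 21.3
```

Emit:
{"name": "move_arm", "arguments": {"series": [[[0,0.05,-0.02],0],[[0,0.1,-0.04],0],[[0,0.15,-0.05],0],[[0,0.2,-0.05],0],[[0,0.25,-0.05],0]]}}

```text
clock: 9.12
eef_pos: [479.4, 110.2, 283.5]
tool_rot: [3.14, 0.001, 3.139]
force: [0.4, 0.8, -0.3]
width: 21.4
```

Emit:
{"name": "move_arm", "arguments": {"series": [[[0,0.05,0],0],[[0,0.1,0],0],[[0,0.1,0],0],[[0,0.1,0],0],[[0,0.1,0],0]]}}

```text
clock: 9.75
eef_pos: [479.6, 208.3, 283.8]
tool_rot: [3.141, 0.001, 3.137]
force: [0.1, 0.2, -0.3]
width: 21.4
```

```bash
python3 look.py pics/c5.png
```

```text
9.75 [479.59064604 208.2605608  283.76684899] [3.14103452e+00 7.59042021e-04 3.13658120e+00] 21.425883317254126 [ 0.10218147  0.1639856  -0.32216416] [-0.67587515  0.39720048  0.30129947  1.8078481  -0.14121221  0.95651812
  1.25064492]
```

View pics/c5.png

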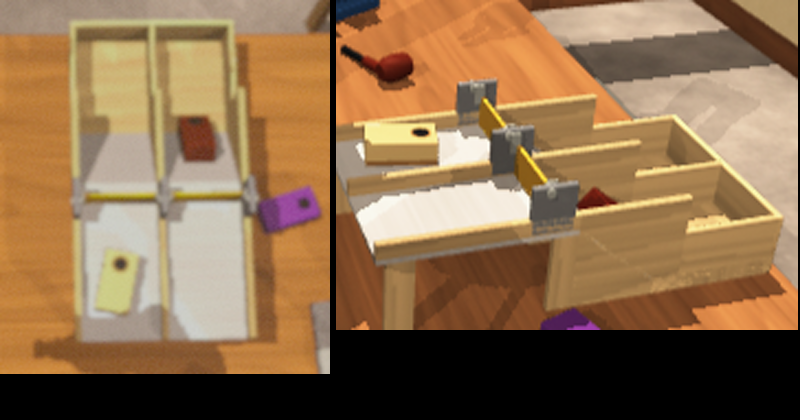

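The right flap is shut and the olive is untouched. The briar looks foreshortened, as if it still leans on the slide. I'll measure where it is and whether it moves.

```bash
python3 - <<'E'
from h import *
t=get_image('top'); s=get_image('side')
def m(im,b):
    h=cv2.cvtColor(im,cv2.COLOR_BGR2HSV); k=((h[...,1]>140)&(im[...,2]<150)&((h[...,0]<9)|(h[...,0]>172))).astype(np.uint8)
    q=np.zeros_like(k); q[b[1]:b[3],b[0]:b[2]]=k[b[1]:b[3],b[0]:b[2]]; return q
for n,im,b in(('top',t,(314,120,345,165)),('side',s,(360,210,400,245))):
    c=max(cv2.findContours(m(im,b),0,1)[0],key=cv2.contourArea); print(n,cv2.boundingRect(c),cv2.contourArea(c))
    if n=='top':
        for p in cv2.boxPoints(cv2.minAreaRect(c)): print(p,[onz('top',p,z)[:2].round(0)-[655,-83.5] for z in(20,50,80,110)])
a=cv2.resize(t[115:175,300:360],None,fx=8,fy=8,interpolation=2); b=cv2.resize(s[200:250,350:420],None,fx=4.5,fy=4.5,interpolation=2)
o=np.zeros((480,800,3),np.uint8);o[:,:480]=a;o[:b.shape[0],484:484+b.shape[1]]=b;cv2.imwrite('pics/c6.png',o)
E
```

```text
top (322, 134, 16, 19) 163.0
[322. 152.] [array([ 93. , -41.5]), array([ 84. , -37.5]), array([ 75. , -33.5]), array([ 67. , -28.5])]
[322. 134.] [array([152. , -43.5]), array([142. , -39.5]), array([132. , -34.5]), array([121. , -30.5])]
[337. 134.] [array([152. , -91.5]), array([142. , -85.5]), array([131. , -80.5]), array([121. , -74.5])]
[337. 152.] [array([ 93. , -89.5]), array([ 84. , -83.5]), array([ 75. , -78.5]), array([ 66. , -72.5])]
side (370, 225, 17, 10) 72.0
```

View pics/c6.png

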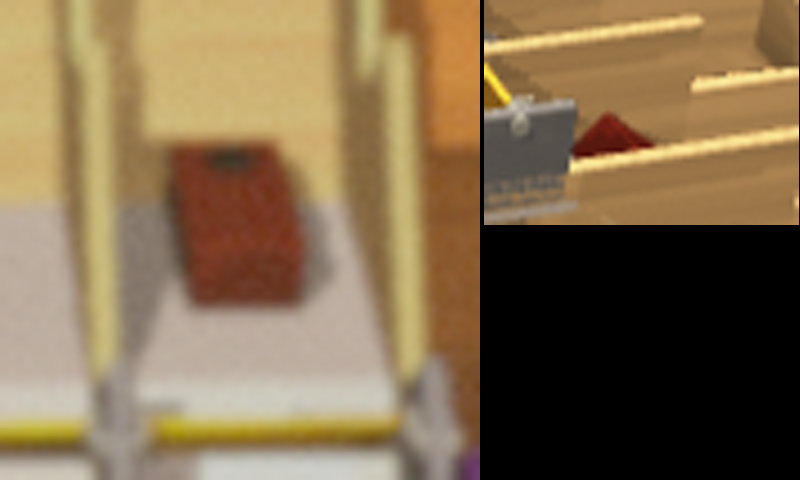

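The block settled leaning: nose on the tray floor at about chute x 140, tail still on the slide (rear face from x ≈ 80, z ≈ 64 to x ≈ 97, z ≈ 87). It isn't properly in the tray, so I'll nudge it on from above through the open top with the fingertips, leaving the flap alone.

Emit:
{"name": "move_arm", "arguments": {"series": [[[-0.03,-0.04,0],0],[[-0.06,-0.08,0],0],[[-0.09,-0.12,0],0],[[-0.12,-0.16,0],0],[[-0.15,-0.2,0],0]]}}

```text
clock: 10.58
eef_pos: [629.8, 7.0, 283.7]
tool_rot: [3.14, 0.001, 3.137]
force: [0.0, 0.5, -1.1]
width: 21.2
```

Emit:
{"name": "move_arm", "arguments": {"series": [[[-0.025,-0.04,0],0],[[-0.05,-0.08,0],0],[[-0.075,-0.12,0],0],[[-0.098,-0.15,0],0],[[-0.098,-0.151,0],0]]}}

```text
clock: 11.2
eef_pos: [727.1, -149.1, 282.4]
tool_rot: [-3.14, 0.0, 3.132]
force: [-0.3, 0.1, 0.1]
width: 21.4
```

```bash
python3 -c "
from cell import *
s=read_state();print(s['clock'],s['qpos'],s['eef_pos'],s['tool_rot'],s['width'])"
```

```text
11.2 [ 0.02206682  0.75817807  0.30767149  1.14442385 -0.21864509  1.2694593
  1.8759665 ] [ 727.13652091 -149.1354402   282.39090376] [-3.14040773e+00  1.14646940e-04  3.13217151e+00] 21.426128358343917
```

Emit:
{"name": "move_arm", "arguments": {"series": [[[-0.004,0.006,0.04],0],[[-0.004,0.006,0.08],0],[[-0.004,0.006,0.12],0],[[-0.004,0.006,0.16],0],[[-0.004,0.006,0.165],0]]}}

```text
clock: 11.82
eef_pos: [728.5, -141.5, 114.0]
tool_rot: [3.141, -0.007, 3.133]
force: [0.7, -0.3, -0.3]
width: 21.3
```

Emit:
{"name": "move_arm", "arguments": {"series": [[[0,0,0.012],0],[[0,0,0.024],0],[[0,0,0.032],0],[[0,0,0.032],0]]}}

```text
clock: 12.32
eef_pos: [728.0, -141.5, 81.7]
tool_rot: [3.14, -0.007, 3.133]
force: [-0.6, -0.1, -0.2]
width: 21.5
```

```bash
python3 look.py pics/c7.png
```

```text
12.325 [ 728.0033782  -141.4794299    81.67353491] [ 3.14035599 -0.00739137  3.13265001] 21.49590145453001 [-0.64309038 -0.0744737  -0.16616412] [ 0.02604312  0.94217027  0.25984911  1.33095543 -0.26631324  0.9099168
  1.910468  ]
```

View pics/c7.png

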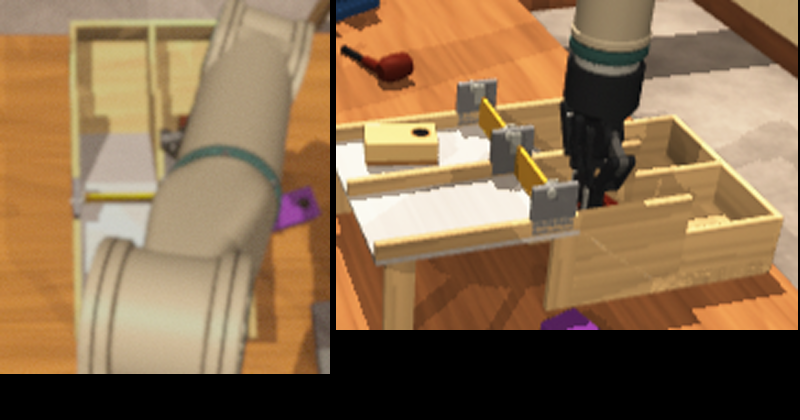

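Emit:
{"name": "move_arm", "arguments": {"series": [[[-0.006,0,0.001],0],[[-0.012,0,0.005],0],[[-0.018,0,0.009],0],[[-0.024,0,0.013],0],[[-0.03,0,0.017],0]]}}

```text
clock: 13.05
eef_pos: [758.8, -141.9, 64.7]
tool_rot: [3.141, -0.006, 3.133]
force: [-0.6, 0.4, -0.7]
width: 21.2
```

Emit:
{"name": "move_arm", "arguments": {"series": [[[-0.006,0,0.004],0],[[-0.012,0,0.008],0],[[-0.018,0,0.012],0],[[-0.018,0,0.012],0]]}}

```text
clock: 13.55
eef_pos: [777.7, -140.1, 52.2]
tool_rot: [3.139, -0.005, 3.134]
force: [1.5, 4.4, 0.3]
width: 21.4
```

```bash
python3 look.py pics/c8.png
```

```text
13.55 [ 777.7410561 -140.1026384   52.1913172] [ 3.13871391 -0.00521245  3.13420108] 21.40855189687394 [1.4582325  4.4266841  0.34826716] [ 0.03105325  1.04739542  0.2578785   1.16007073 -0.27315737  0.97224764
  1.88336104]
```

View pics/c8.png

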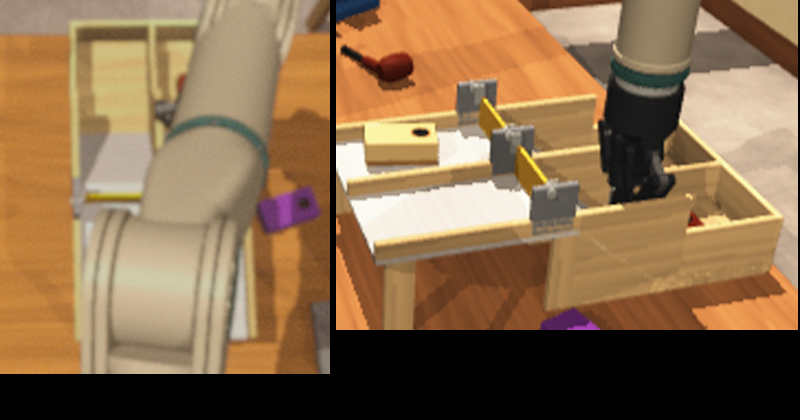

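The block has moved well into the tray (side-crop (695,220)). There's a light 4 N side touch on the wall, so I withdraw straight up.

Emit:
{"name": "move_arm", "arguments": {"series": [[[0.003,0.001,-0.02],0],[[0.003,0.001,-0.06],0],[[0.003,0.001,-0.11],0],[[0.003,0.001,-0.16],0],[[0.003,0.001,-0.2],0]]}}

```text
clock: 14.28
eef_pos: [775.4, -142.1, 257.4]
tool_rot: [-3.141, -0.002, 3.132]
force: [0.6, 0.2, 0.1]
width: 21.4
```

Emit:
{"name": "move_arm", "arguments": {"series": [[[0.03,0.04,-0.02],0],[[0.06,0.08,-0.03],0],[[0.09,0.12,-0.03],0],[[0.12,0.16,-0.03],0],[[0.15,0.2,-0.03],0]]}}

```text
clock: 14.9
eef_pos: [626.4, 58.7, 289.6]
tool_rot: [-3.14, 0.001, 3.13]
force: [0.5, 0.5, 0.8]
width: 21.3
```

Emit:
{"name": "move_arm", "arguments": {"series": [[[0.03,0.04,0],0],[[0.06,0.08,0],0],[[0.09,0.12,0],0],[[0.12,0.16,0],0],[[0.15,0.18,0],0]]}}

```text
clock: 15.52
eef_pos: [477.7, 241.5, 290.6]
tool_rot: [-3.141, 0.003, 3.131]
force: [-0.1, -0.5, -0.1]
width: 21.4
```

Emit:
{"name": "move_arm", "arguments": {"series": [[[0,0,0],0],[[0,0,0],0],[[0,0,0],0],[[0,0,0],0],[[0,0,0],0]]}}

```text
clock: 16.15
eef_pos: [478.0, 241.0, 290.5]
tool_rot: [-3.141, 0.003, 3.13]
force: [-0.1, 1.3, 0.6]
width: 21.4
```

```bash
python3 look.py pics/c9.png
```

```text
16.15 [478.04297302 240.99366364 290.4866805 ] [-3.14115658  0.0032153   3.12994187] 21.431910377376244 [-0.06222206  1.25434611  0.63398032] [-0.74513048  0.41031886  0.32303371  1.76850449 -0.15043295  0.98437989
  1.19519916]
```

View pics/c9.png

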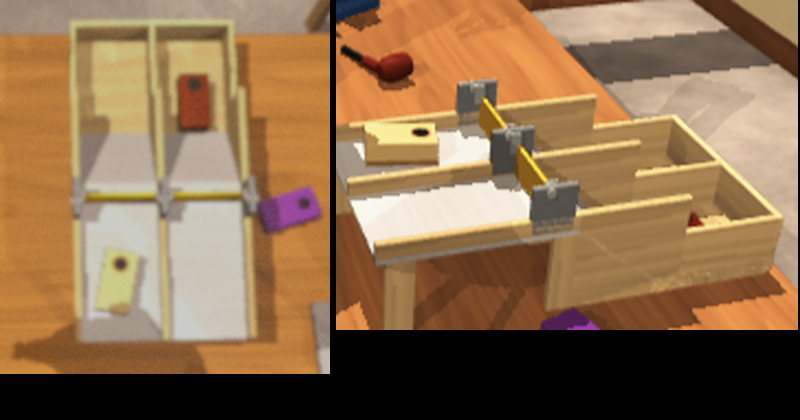

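The briar now lies flat at full length in the tray (top-crop (194,102)). Both flaps are shut, the olive is where it was, and the arm is clear. I'm handing it in.

```bash
python3 -c "
from cell import *
print(finish_job())"
```

```text
the job is handed in; nothing more can be done
None
```

The briar block is in the catch tray behind a shut right flap. I handed the job in at 16 s of the 38 s allowed, and no verdict was reported.

- **Push:** I pushed the briar along the right lane with the part-open fingertips, through the flap and over the lip, then drew back and the flap shut.
- **What went wrong:** The first check after that showed the block had stopped partway, with its nose on the tray floor and its tail still on the slide. I nudged it on with the fingertips from above, through the tray's open top. The flap was already shut and was not touched, so this last push came after the draw-back rather than before it as you asked. The fingers or gripper touched something sideways at about 4 N during the nudge, probably the tray wall.
- **Last checks:** In the final pictures the briar lies flat in the tray, both flaps hang shut, and the olive block has not moved. The arm was clear, reading about 1 N. The bystanders outside the picture crop (mug, brush, wax jar, pegs) were not looked at again at the end.

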